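Meter three heatsinks out of a tipping parts bin

ROBOT

A 6-joint arm with a two-finger parallel gripper is mounted at the origin on the work surface. World frame = base frame: x ahead of the robot, y to its left, z up, the work surface at z = 0. Lengths are in m, angles in rad, forces in N, time in s.
With the tool pointing down it reaches from about 0.325 to 0.85 m from the base axis. Payload 4.4 kg.
Tool frame: the origin (TCP) lies between the finger pads; the fingertips stand 11 mm ahead of it and the grasp point (between the pads) lies 8 mm behind it; z points along the fingers, y is the direction in which the jaws open and shut (so a half turn about z gives the same grasp; the last joint's range is limited). The gripper opens to 94 mm and grips with 3 to 60 N. Pads are 16 mm wide; open, the fingers measure 119 mm over their backs; the gripper's body (75 mm by 177 mm) begins 78 mm behind the grasp point.
Start: joints at [-1.407, 0.207, 1.542, -0, 1.393, -0.15], TCP at [0.178, -0.547, 0.216] pointing down, gripper open.
Joint ranges: [-2.73, 2.73], [-0.86, 2.22], [0.23, 2.46], [-1.11, 4.25], [0.08, 2.63], [-2.82, 2.82]. Speed limits (rad/s): [2.79, 2.79, 3.14, 3.14, 3.14, 3.14].

INTERFACE

Orientations are given as a unit quaternion [w, x, y, z].
In Python, from plant import bot gives the robot as it stands.
- The arm moves only by the tool drive_tool, never from a script. Its argument "plan" is a list that holds one entry, the list of rows, each a list of 4 numbers: the shift along the tool's x, y, z in cm, then the turn about the tool's z in degrees. A call has 1 to 20 rows; each row is the pose to reach, as a shift and turn from the pose measured when the call began, along the tool's axes at that moment; what a row does not reach only later rows make up. A row lasts 1/12 s, in which the tool goes at most 41.7 mm and 7.16 degrees, less where a joint would pass 70% of its speed; a pose out of reach is approached as far as the arm can. A call with a gripper value outside its range is refused whole. "fingers" is the closure, from 0 (fully open) to 1 (shut), set as the call begins (left out, the last holds). The fingers move at their own pace and stop on an object; "grip_force" is the grip in N (left out, the last holds). Time passes only in rows, so rows that repeat a pose let the fingers close. It gives the time, the measured TCP pose, the force and the opening at its end, in the units of the state.
- bot.get_state(): the state, without advancing time (a new reading comes with each control period).
- bot.get_image(name): name is "scene" or "side" or "wrist"; returns the picture (420x560x3 uint8, blue, green, red); there is no depth.
- bot.calibration(name): a dict with "fov_y" (degrees; the focal length in pixels is half the picture's height over the tangent of half this angle, whatever the lens; pixels are square), "cx", "cy" (the principal point, pixels), "distortion" ([k1, k2, p1, p2, k3] as OpenCV has them; the pictures are not rectified), "extrinsics" (4x4, takes a point from world to camera coordinates). Camera axes: x right, y down, z forward; pixel columns grow to the right and rows downward; lengths in m; the calibration is good to about 2 mm. A picture is of the moment at which its call begins: read the wrist's pose just before it. calibration takes no time and is no camera call; for the wrist camera it gives the pose at the moment of the call.
- bot.hand_in(): hands the job in, once; it reports no verdict.
The state is a dict: "time": time; "qpos": joint angles; "qd": joint speeds; "joint_torque": joint torques, N m; "tcp_pos": TCP position; "tool_rot": TCP orientation; "wrist_force": force on the tool from outside, world axes, zero at the start; "ft_torque": the same for the moment, N m; "opening": finger opening in m.
Only numpy, scipy, OpenCV 4.12 (cv2) and the standard library are available. Lean on these libraries where they do the work, as an engineer would, in place of code of your own. Each camera call takes 0.05 s, during which the arm holds its last target.

TASK

Three amplifier boards need a heatsink each: raise the rear handle of the tipping parts bin only until the heatsinks at the mouth begin to slide, hold it at that angle while the front three slide out into the grey tray, then lower the bin gently back onto its rest (do not drop it) and let go. The rear three heatsinks must stay in the bin; do not touch the heatsinks with the gripper and leave the screwdriver, the can and the spool where they stand.

Things in the scene. Friction and masses are not known exactly. Their poses are not given: they have to be found in the camera images.
- bin (a joint): Tilt of the parts bin about its hinge across the mouth's lip: 0 = level on its rest, grows as the rear handle is raised (rad, stop at 1.0). No spring, hardly any friction: let go, the bin (0.35 kg plus six heatsinks of about 0.09 kg) falls back.
- bin_lip (a point): Middle of the lip at the open mouth, on the hinge axis (this x axis), 110 mm above the table. Its frame tilts with the bin: y out of the mouth along the bin (level at tilt 0), z up, x across. The bin is an open steel trough 78 mm wide inside, from y = -272 mm to 0, no front wall, walls to 43 mm above the front floor.
- bin_handle (a point): Middle of the round steel handle bar behind the bin, fixed to it: 14 mm in diameter, 90 mm clear length along x (parallel to the hinge). At y = -327, z = +30 mm in bin_lip's frame: 140 mm above the table at tilt 0, 46 mm clear of the rear wall, whose top is 13 mm above the bar's axis; free below and behind. Moves on an arc of 329 mm radius about the hinge; the bar can turn in the fingers.
- tray_in (a point): Centre of the inner floor (5 mm above the table) of the fixed open grey tray that catches the heatsinks: outside 170 mm (x) by 210 mm (y) by 45 mm high, walls 4 mm. A fixed steel apron at 46 deg leads from below the lip into it.
- sink1: Heatsink 1 of 6, counted from the mouth: finned aluminium block 64 mm (its x, across the bin) by 42 mm (y, along the bin) by 26 mm high, about 90 g, origin at the centre of its underside, z out of its finned top; one of the front three, to slide out.
- sink2: Heatsink 2 of 6, counted from the mouth: finned aluminium block 64 mm (its x, across the bin) by 42 mm (y, along the bin) by 26 mm high, about 90 g, origin at the centre of its underside, z out of its finned top; one of the front three, to slide out.
- sink3: Heatsink 3 of 6, counted from the mouth: finned aluminium block 64 mm (its x, across the bin) by 42 mm (y, along the bin) by 26 mm high, about 90 g, origin at the centre of its underside, z out of its finned top; one of the front three, to slide out.
- sink4: Heatsink 4 of 6, counted from the mouth: finned aluminium block 64 mm (its x, across the bin) by 42 mm (y, along the bin) by 26 mm high, about 90 g, origin at the centre of its underside, z out of its finned top; one of the rear three, to stay in the bin.
- sink5: Heatsink 5 of 6, counted from the mouth: finned aluminium block 64 mm (its x, across the bin) by 42 mm (y, along the bin) by 26 mm high, about 90 g, origin at the centre of its underside, z out of its finned top; one of the rear three, to stay in the bin.
- sink6: Heatsink 6 of 6, counted from the mouth: finned aluminium block 64 mm (its x, across the bin) by 42 mm (y, along the bin) by 26 mm high, about 90 g, origin at the centre of its underside, z out of its finned top; one of the rear three, to stay in the bin.
- driver_mid (a point): Bystander: screwdriver, 190 mm long, lying beside the bin; leave it.
- can_mid (a point): Bystander: upright plain metal can, 52 mm in diameter, 110 mm high (point at half height); leave it.
- spool_mid (a point): Bystander: black spool standing on end, 60 mm in diameter, 52 mm high (point at half height); leave it.
- bin_kink (a point): Middle of the bend in the bin's floor, at y = -137 mm in bin_lip's frame (axes the same). In front of it the floor is flat out to the lip and carries heatsinks 1 to 3; behind it the floor falls away rearwards by 0.157 rad (9 deg) and carries 4 to 6, which therefore slide only at a tilt 0.157 rad beyond that of 1 to 3. Those first slide somewhere between 0.28 and 0.50 rad.
Mind the look-alikes: they are no part of the job. Leave any blue or purple look-alike of the sink2 alone.

How it is judged:
By the outcome, as a careful person would: the job done as asked, in the order asked, and still so for the second after the job is handed in, with the robot touching nothing.
It also fails if it takes over 48 s, if anything falls off the work surface, if the arm or the gripper's body presses on something with over 40 N, if the wrist force passes 120 N, or if a joint passes its speed limit or range.

## Working session

There is one attempt and no reset: what is moved stays moved. The work goes in short steps, Python scripts to look and compute and a tool call to move; the robot and the scene stay as the last step left them, time stands still between calls to the robot, and variables do not carry over. Pictures are saved under pics/ and viewed, and the job is handed in when it is done.

Besides the shell and the picture viewer there is one more tool, called after "Emit:" as name(argument=value, ...) on one line, values as JSON. drive_tool: Moves the arm, as the interface text tells. Its arguments: {"type":"object","properties":{"plan":{"type":"array","items":{"type":"array","items":{"type":"array","items":{"type":"number"}}}},"fingers":{"type":"number"},"grip_force":{"type":"number"}},"required":["plan"]}

```bash
mkdir -p pics; ls
python3 - <<'E'
from plant import bot
import cv2
print(bot.get_state())
for n in ("scene","side","wrist"):
    c=bot.calibration(n); print(n,c)
    cv2.imwrite(f"pics/{n}0.png",bot.get_image(n))
E
```

```text
pics
{'time': 0.0, 'qpos': array([-1.40648299e+00,  2.07395016e-01,  1.54292847e+00, -3.02393203e-05,
        1.39346842e+00, -1.50488330e-01]), 'qd': array([-0.0002995 , -0.00135728, -0.00098233, -0.0019665 , -0.00043572,
       -0.0010056 ]), 'joint_torque': array([-4.44176612e-05, -3.70876086e+01, -2.81414813e+01,  6.99140551e-02,
        3.61745583e-02, -1.75167424e-04]), 'tcp_pos': array([ 0.17789562, -0.54598441,  0.21531704]), 'tool_rot': array([-1.09949279e-03,  9.87637025e-01,  1.56754259e-01, -2.24803447e-05]), 'wrist_force': array([-0.5945712 ,  0.69052568,  0.31895774]), 'ft_torque': array([-0.00166664, -0.04836956, -0.05114769]), 'opening': 0.09417143217674384}
scene {'fov_y': 50.10832618268964, 'cx': 279.82427436129876, 'cy': 203.8251942930548, 'distortion': array([0.01050003, 0.        , 0.        , 0.        , 0.        ]), 'extrinsics': array([[ 0.33896806,  0.94054442, -0.02183681, -0.27551652],
       [ 0.65328453, -0.2520165 , -0.71393768, -0.26292178],
       [-0.67699333,  0.22773642, -0.69986866,  1.29487414],
       [ 0.        ,  0.        ,  0.        ,  1. 
[... 181 characters left out ...]
  ]), 'extrinsics': array([[-0.73693308, -0.67578508, -0.01562543,  0.51126105],
       [-0.37632963,  0.42936439, -0.82098857,  0.25193687],
       [ 0.56152083, -0.59913333, -0.57073077,  0.72200419],
       [ 0.        ,  0.        ,  0.        ,  1.        ]])}
wrist {'fov_y': 64.56104344554579, 'cx': 276.53524143607825, 'cy': 207.24250131758959, 'distortion': array([-0.02402625,  0.        ,  0.        ,  0.        ,  0.        ]), 'extrinsics': array([[ 0.30962728, -0.95085387, -0.00280489, -0.57430136],
       [-0.91716186, -0.29943186,  0.26297278, -0.02759874],
       [-0.25088856, -0.07885101, -0.96479917,  0.39195332],
       [ 0.        ,  0.        ,  0.        ,  1.        ]])}
```

View pics/scene0.png

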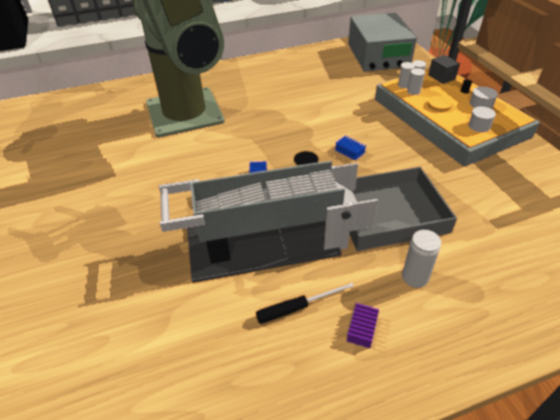

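View pics/side0.png

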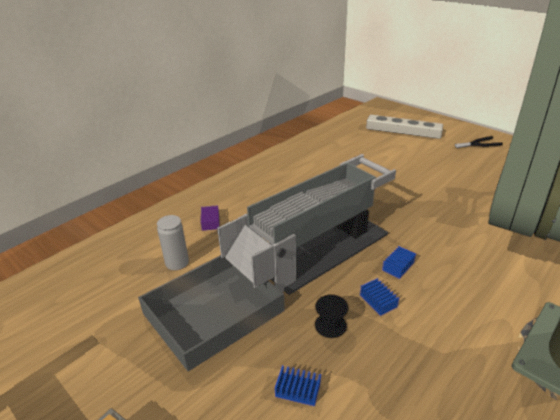

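View pics/wrist0.png

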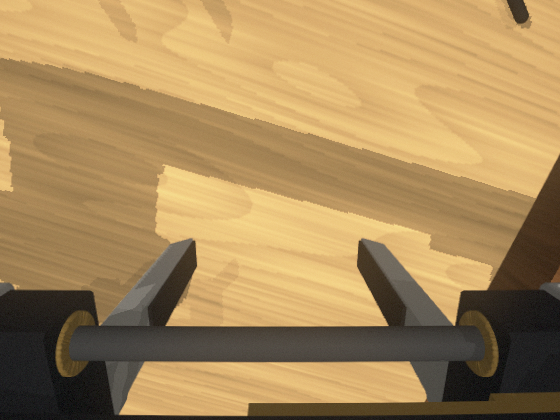

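Run:
```python
import cv2,numpy as np
a=cv2.imread("pics/scene0.png")[160:290,150:390]; b=cv2.imread("pics/side0.png")[140:300,210:410]
cv2.imwrite("pics/sc_z.png",cv2.resize(a,None,fx=3.3,fy=3.3,interpolation=cv2.INTER_CUBIC))
cv2.imwrite("pics/si_z.png",cv2.resize(b,None,fx=3.7,fy=3.7,interpolation=cv2.INTER_CUBIC))
```

```text
(no output)
```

View pics/sc_z.png

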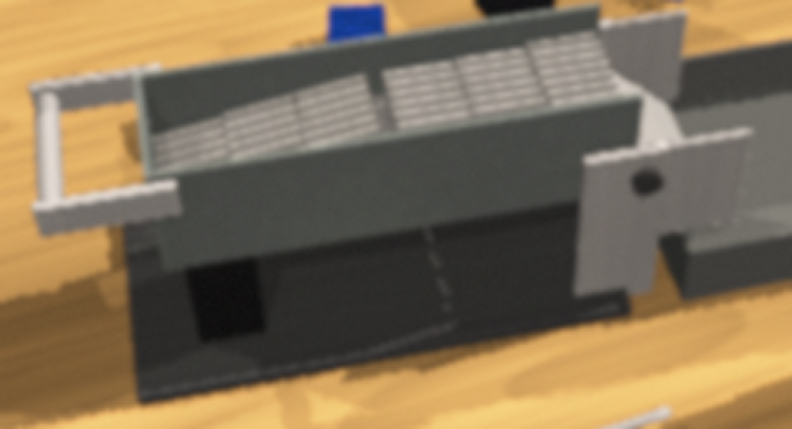

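View pics/si_z.png

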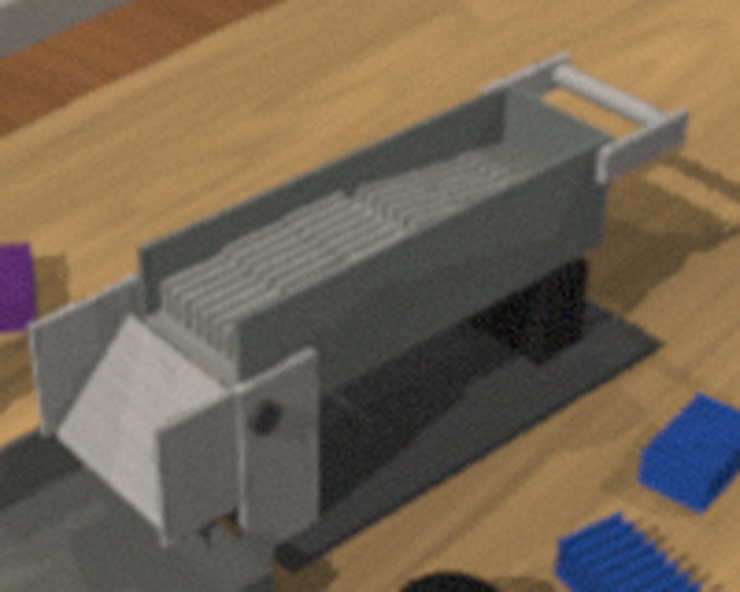

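```bash
cat > h.py <<'E'
import cv2,numpy as np
from plant import bot
def cal(n):
    c=bot.calibration(n); f=210/np.tan(np.radians(c["fov_y"])/2)
    return np.array([[f,0,c["cx"]],[0,f,c["cy"]],[0,0,1]]),np.array(c["distortion"]),np.array(c["extrinsics"])
def ray(n,p,C=None):
    K,d,E=C or cal(n); u=cv2.undistortPoints(np.array([[p]],float),K,d)[0,0]
    v=E[:3,:3].T@np.array([u[0],u[1],1]); return -E[:3,:3].T@E[:3,3], v/np.linalg.norm(v)
def plane(n,p,z,C=None):
    o,v=ray(n,p,C); return o+v*(z-o[2])/v[2]
def tri(p,q,a="scene",b="side"):
    o1,v1=ray(a,p);o2,v2=ray(b,q)
    s=np.linalg.lstsq(np.c_[v1,-v2],o2-o1,rcond=None)[0]
    x,y=o1+v1*s[0],o2+v2*s[1]; return (x+y)/2,np.linalg.norm(x-y)
def proj(n,X):
    K,d,E=cal(n); return cv2.projectPoints(np.array(X,float).reshape(-1,3),cv2.Rodrigues(E[:3,:3])[0],E[:3,3],K,d)[0][:,0]
E
python3 - <<'E'
from h import *
np.set_printoptions(precision=4,suppress=True)
print(tri((164.2,190.3),(388.4,172.4)),tri((165.2,221.5),(362.2,159.5)))
for p in ((164.2,190.3),(165.2,221.5)): print(plane("scene",p,.14))
for p in ((388.4,172.4),(362.2,159.5)): print(plane("side",p,.14))
print("piv",plane("scene",(346,215.2),.11),plane("side",(281.4,252.7),.11))
E
```

```text
(array([ 0.4806, -0.1065,  0.1433]), np.float64(0.0034167629182484723)) (array([ 0.5598, -0.1189,  0.142 ]), np.float64(0.0013098626304533282))
[ 0.4748 -0.1076  0.14  ]
[ 0.5571 -0.1194  0.14  ]
[ 0.4834 -0.109   0.14  ]
[ 0.5618 -0.1212  0.14  ]
piv [0.6317 0.1987 0.11  ] [0.4977 0.2244 0.11  ]
```

Emit:
drive_tool(plan=[[[1.5, -1.0, 0, 3], [5, -3.3, 0, 7], [8.2, -5.5, 0, 12], [11.4, -7.6, 0, 18], [14.6, -9.7, 0, 24], [17.9, -11.9, 0, 26.4], [21.1, -14.1, 0, 26.4], [24.4, -16.2, 0, 26.4], [27.6, -18.4, 0, 26.4], [30.8, -20.5, 0, 26.4], [34.1, -22.7, 0, 26.4], [37.3, -24.8, 0, 26.4], [40.5, -27, 0, 26.4], [43, -28.7, 0, 26.4], [44.8, -29.8, 0, 26.4], [45.8, -30.5, 0, 26.4], [45.8, -30.5, 0, 26.4], [45.8, -30.5, 0, 26.4], [45.8, -30.5, 0, 26.4]]], fingers=0.55, grip_force=20)

```text
time: 1.73
tcp_pos: [0.5182, -0.1153, 0.216]
tool_rot: [-0.001, 0.997, -0.073, -0.001]
wrist_force: [0.6, -0.6, 0.8]
opening: 0.0423
```

Run:
```python
from h import *
s=bot.get_state();print(s["time"],s["tcp_pos"],s["tool_rot"],s["opening"],s["qpos"])
cv2.imwrite("pics/w1.png",bot.get_image("wrist"));cv2.imwrite("pics/si1.png",bot.get_image("side"))
```

```text
1.7333 [ 0.51822552 -0.1152783   0.21597008] [-6.25279959e-04  9.97298301e-01 -7.34526234e-02 -6.47875808e-04] 0.042284194031770236 [-3.82477949e-01  1.14447070e-01  1.64880028e+00  8.12093672e-04
  1.37996002e+00  1.33520142e+00]
```

View pics/w1.png

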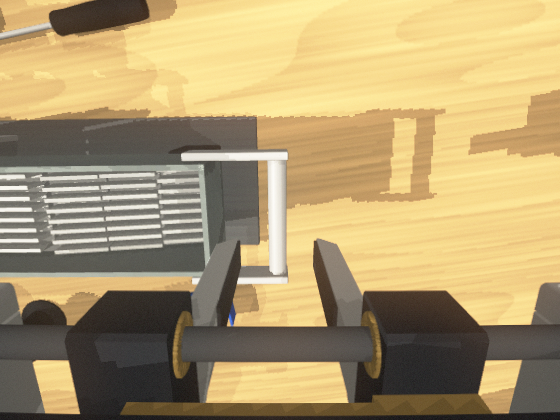

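View pics/si1.png

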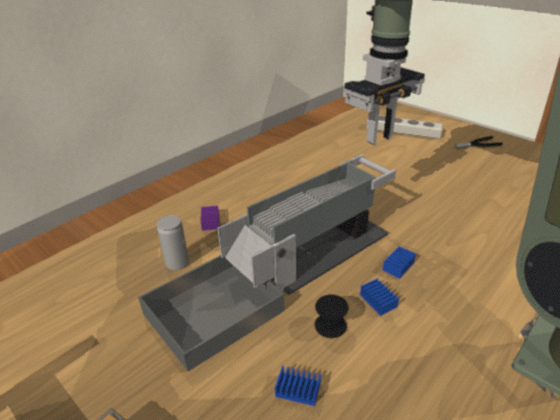

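Run:
```python
from h import *
np.set_printoptions(precision=4,suppress=True)
im=cv2.imread("pics/w1.png")
for r in (170,200,230,255,262): 
    g=im[r].astype(int).mean(1); print(r,[int(v) for v in im[r,255:300].min(1)])
a=plane("wrist",(278.5,161),.14);b=plane("wrist",(278.5,267),.14);print(a,b,(a+b)/2,np.degrees(np.arctan2(*(a-b)[:2][::-1])))
print(tri((165.2,221.5),(278.5,161),"scene","wrist"))
s=bot.get_state(); 
from scipy.spatial.transform import Rotation as R
q=s["tool_rot"];M=R.from_quat([q[1],q[2],q[3],q[0]]).as_matrix();print(M)
```

```text
170 [88, 86, 72, 106, 106, 105, 102, 103, 104, 105, 100, 102, 140, 214, 226, 229, 238, 244, 248, 242, 238, 233, 226, 225, 218, 209, 196, 183, 176, 163, 149, 110, 108, 105, 106, 109, 108, 111, 112, 110, 110, 113, 112, 107, 111]
200 [88, 86, 89, 74, 102, 102, 102, 104, 106, 103, 103, 102, 105, 203, 221, 229, 233, 242, 247, 243, 238, 234, 229, 223, 221, 213, 200, 184, 175, 162, 149, 111, 109, 106, 106, 109, 105, 103, 106, 105, 108, 106, 105, 104, 109]
230 [109, 108, 106, 91, 85, 109, 109, 109, 108, 110, 110, 106, 110, 161, 212, 225, 231, 238, 244, 244, 239, 235, 229, 224, 221, 215, 204, 185, 177, 166, 152, 139, 154, 156, 155, 153, 156, 156, 156, 156, 153, 152, 150, 149, 147]
255 [141, 141, 141, 152, 153, 151, 151, 151, 152, 151, 148, 150, 150, 149, 204, 224, 228, 235, 240, 243, 240, 236, 232, 224, 224, 217, 207, 191, 177, 167, 153, 136, 143, 142, 143, 139, 141, 142, 141, 136, 138, 138, 140, 138, 136]
262 [131, 123, 127, 124, 133, 133, 134, 135, 135, 134, 134, 133, 136, 136, 209, 222, 226, 233, 239, 242, 240, 236, 233, 224, 225, 218, 209, 190, 180, 169, 155, 136, 137, 138, 138, 141, 136, 137, 133, 136, 136, 134, 134, 136, 137]
[ 0.5626 -0.1241  0.14  ] [ 0.4785 -0.1117  0.14  ] [ 0.5205 -0.1179  0.14  ] -8.386842332779262
(array([ 0.5632, -0.1217,  0.1458]), np.float64(0.004908204507485405))
[[ 0.9891 -0.1473 -0.0008]
 [-0.1473 -0.9891  0.0015]
 [-0.001  -0.0014 -1.    ]]
```

Emit:
drive_tool(plan=[[[0.2, 0.1, 1, 0], [0.2, 0.1, 2.5, 0], [0.2, 0.1, 4, 0], [0.2, 0.1, 5.5, 0], [0.2, 0.1, 7, 0], [0.2, 0.1, 8, 0], [0.2, 0.1, 8.4, 0], [0.2, 0.1, 8.4, 0], [0.2, 0.1, 8.4, 0]]])

```text
time: 2.58
tcp_pos: [0.5201, -0.1171, 0.1323]
tool_rot: [-0.001, 0.997, -0.074, -0.0]
wrist_force: [-0.1, -0.7, -0.3]
opening: 0.0423
```

Run:
```python
from h import *
s=bot.get_state();print(s["time"],s["tcp_pos"],s["wrist_force"])
cv2.imwrite("pics/w2.png",bot.get_image("wrist"))
```

```text
2.5833 [ 0.52014631 -0.11710936  0.1323239 ] [-0.05287851 -0.71648615 -0.27000655]
```

View pics/w2.png

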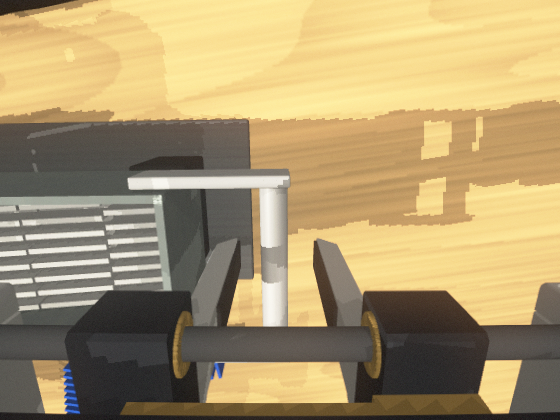

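The bar (columns 262–287) is centred between the fingers (238–315), clear of the wall. Close.

Emit:
drive_tool(plan=[[[0, 0, 0, 0], [0, 0, 0, 0], [0, 0, 0, 0], [0, 0, 0, 0], [0, 0, 0, 0], [0, 0, 0, 0]]], fingers=1.0, grip_force=20)

```text
time: 3.13
tcp_pos: [0.5211, -0.1159, 0.1333]
tool_rot: [-0.002, 0.997, -0.074, 0.001]
wrist_force: [1.0, 5.0, 1.8]
opening: 0.0131
```

Emit:
drive_tool(plan=[[[0, -0.03, -0.33, 0], [0, -0.09, -0.82, 0], [0, -0.15, -1.31, 0], [0, -0.24, -1.96, 0], [0, -0.34, -2.6, 0], [0, -0.46, -3.25, 0], [0, -0.59, -3.89, 0], [0, -0.74, -4.53, 0], [0, -0.9, -5.17, 0], [0, -1.06, -5.81, 0], [0, -1.25, -6.44, 0], [0, -1.39, -6.91, 0], [0, -1.54, -7.38, 0], [0, -1.65, -7.69, 0], [0, -1.76, -8.0, 0], [0, -1.81, -8.15, 0], [0, -1.87, -8.3, 0], [0, -1.87, -8.3, 0]]])

```text
time: 4.63
tcp_pos: [0.5235, -0.0979, 0.2165]
tool_rot: [-0.001, 0.997, -0.074, 0.001]
wrist_force: [0.7, -1.8, -4.2]
opening: 0.0134
```

```bash
cat > look.py <<'E'
from h import *
import sys
from scipy.spatial.transform import Rotation as R
n=sys.argv[1]; s=bot.get_state();q=s["tool_rot"]
r=s["tcp_pos"]-np.array([.5211,-.1159,.1333]);up=r[2];fwd=r@np.array([.147,.989,0])
print(s["time"],"fwd,up mm",fwd*1e3,up*1e3,"tilt",np.arctan2(30+up*1e3,327-fwd*1e3)-np.arctan2(30,327),"F",s["wrist_force"],s["opening"])
print(R.from_quat([q[1],q[2],q[3],q[0]]).as_matrix().round(3).tolist())
a=bot.get_image("scene")[130:290,140:460];b=bot.get_image("side")[140:370,130:410]
a=cv2.resize(a,(640,320),interpolation=cv2.INTER_CUBIC);b=cv2.resize(b,(336,276),interpolation=cv2.INTER_CUBIC)
o=np.zeros((596,640,3),np.uint8);o[:320]=a;o[320:,:336]=b
cv2.imwrite(f"pics/{n}.png",o)
E
python3 look.py l1
```

```text
4.6333 fwd,up mm 18.143810004838137 83.20713500247196 tilt 0.2598432262834084 F [ 0.74677816 -1.81515545 -4.17278109] 0.013373356385101075
[[0.989, -0.148, 0.001], [-0.148, -0.989, 0.003], [0.001, -0.003, -1.0]]
```

View pics/l1.png

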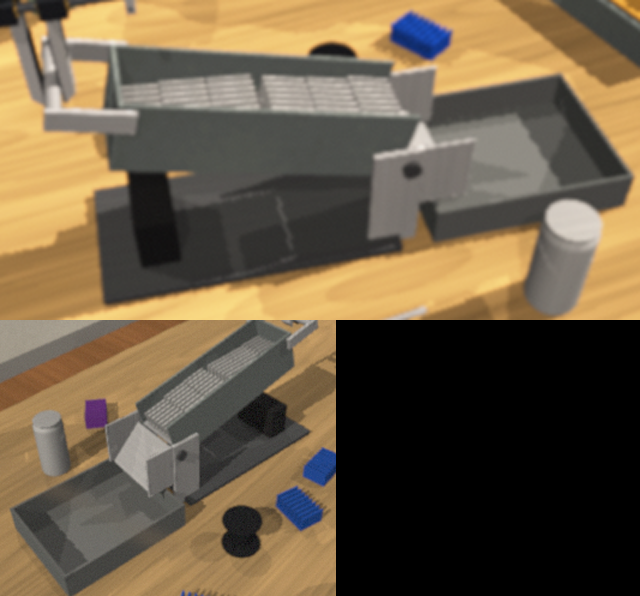

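Emit:
drive_tool(plan=[[[0, -0.08, -0.2, 0], [0, -0.16, -0.4, 0], [0, -0.24, -0.6, 0], [0, -0.24, -0.6, 0], [0, -0.24, -0.6, 0], [0, -0.24, -0.6, 0], [0, -0.24, -0.6, 0]]])

```text
time: 5.32
tcp_pos: [0.5238, -0.0958, 0.2222]
tool_rot: [-0.001, 0.997, -0.074, 0.001]
wrist_force: [0.2, -2.4, -3.8]
opening: 0.0129
```

```bash
python3 look.py l2;python3 - <<'E'
import cv2,numpy as np
a=cv2.imread("pics/l1.png").astype(int);b=cv2.imread("pics/l2.png").astype(int)
print(abs(a-b)[90:240,380:470].mean())
E
```

```text
5.3167 fwd,up mm 20.25492737529376 88.94622812032819 tilt 0.2784311264755638 F [ 0.22014931 -2.41006856 -3.81826128] 0.012938243529114157
[[0.989, -0.148, 0.001], [-0.148, -0.989, 0.002], [0.001, -0.002, -1.0]]
0.9766172839506173
```

View pics/l2.png

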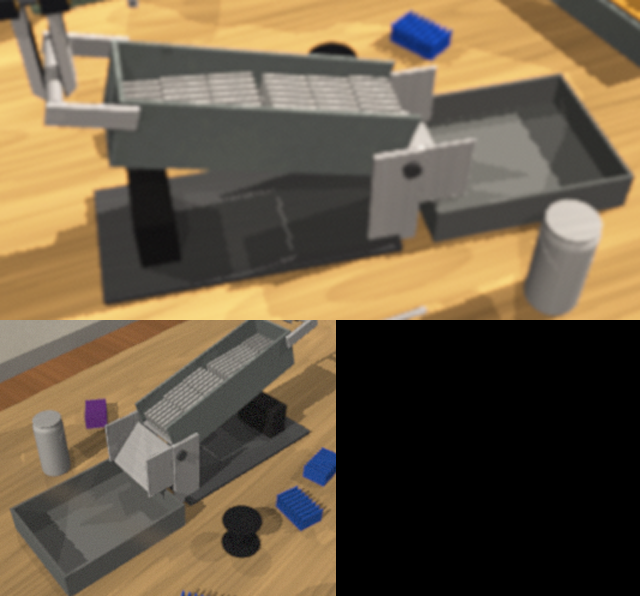

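Emit:
drive_tool(plan=[[[0, -0.1, -0.2, 0], [0, -0.2, -0.4, 0], [0, -0.29, -0.65, 0], [0, -0.29, -0.65, 0], [0, -0.29, -0.65, 0], [0, -0.29, -0.65, 0], [0, -0.29, -0.65, 0]]])

```text
time: 6.0
tcp_pos: [0.5242, -0.0933, 0.2288]
tool_rot: [-0.001, 0.997, -0.074, 0.001]
wrist_force: [-0.1, -3.5, -3.5]
opening: 0.0131
```

```bash
python3 look.py l3
```

```text
6.0 fwd,up mm 22.80222576788888 95.50918161375111 tilt 0.29982609608937905 F [-0.11494865 -3.53209066 -3.51992759] 0.013071594837310102
[[0.989, -0.148, 0.001], [-0.148, -0.989, 0.002], [0.001, -0.002, -1.0]]
```

View pics/l3.png

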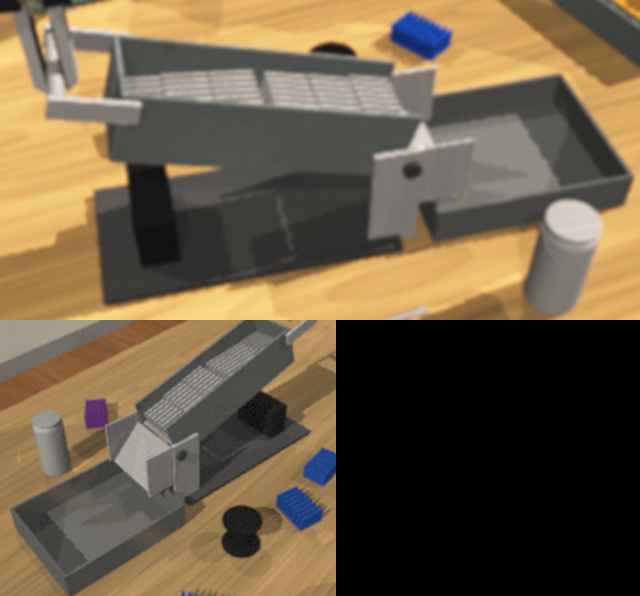

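Emit:
drive_tool(plan=[[[0, -0.08, -0.2, 0], [0, -0.16, -0.4, 0], [0, -0.25, -0.6, 0], [0, -0.25, -0.6, 0], [0, -0.25, -0.6, 0], [0, -0.25, -0.6, 0], [0, -0.25, -0.6, 0]]])

```text
time: 6.68
tcp_pos: [0.5245, -0.0909, 0.2348]
tool_rot: [-0.001, 0.997, -0.074, 0.0]
wrist_force: [-0.3, -3.9, -4.1]
opening: 0.0134
```

```bash
python3 look.py l4
```

```text
6.6833 fwd,up mm 25.179562099400382 101.47374474524848 tilt 0.31932968055414035 F [-0.33245492 -3.86743718 -4.05205036] 0.013378588279218704
[[0.989, -0.148, 0.001], [-0.148, -0.989, 0.002], [0.001, -0.002, -1.0]]
```

View pics/l4.png

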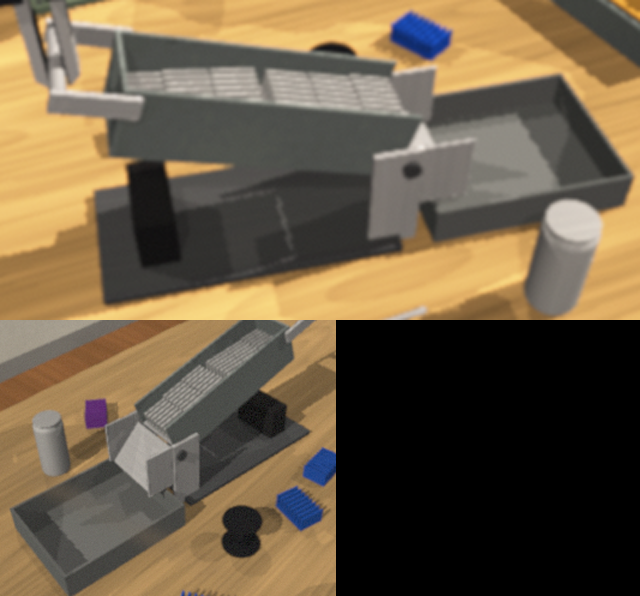

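No slide yet at 0.32 (gap between sinks 3 and 4 unchanged).

Emit:
drive_tool(plan=[[[0, -0.08, -0.2, 0], [0, -0.17, -0.4, 0], [0, -0.26, -0.6, 0], [0, -0.26, -0.6, 0], [0, -0.26, -0.6, 0], [0, -0.26, -0.6, 0], [0, -0.26, -0.6, 0]]])

```text
time: 7.37
tcp_pos: [0.5248, -0.0884, 0.2407]
tool_rot: [-0.001, 0.997, -0.074, 0.0]
wrist_force: [0.8, -3.2, -3.2]
opening: 0.0133
```

```bash
python3 look.py l5
```

```text
7.3667 fwd,up mm 27.768709092137332 107.42118252442296 tilt 0.33903035717773017 F [ 0.7528296  -3.21335494 -3.15937994] 0.01332533409322867
[[0.989, -0.148, 0.001], [-0.148, -0.989, 0.002], [0.001, -0.002, -1.0]]
```

View pics/l5.png

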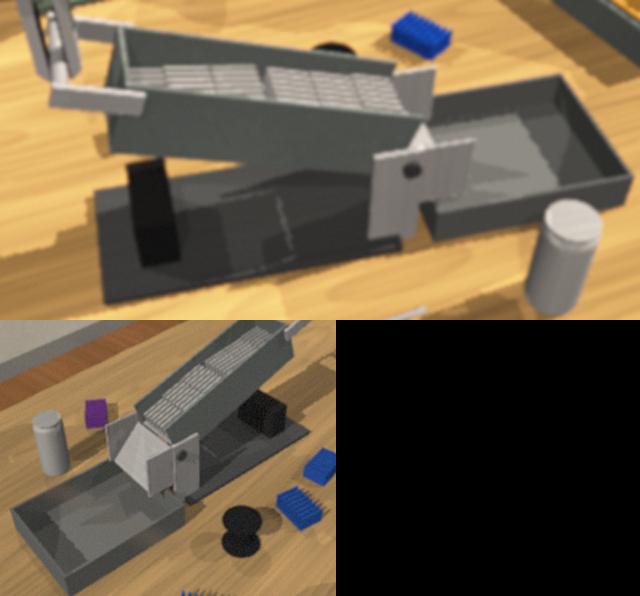

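Still none at 0.34.

Emit:
drive_tool(plan=[[[0, -0.09, -0.2, 0], [0, -0.18, -0.4, 0], [0, -0.27, -0.6, 0], [0, -0.27, -0.6, 0], [0, -0.27, -0.6, 0], [0, -0.27, -0.6, 0], [0, -0.27, -0.6, 0]]])

```text
time: 8.05
tcp_pos: [0.5252, -0.0857, 0.2466]
tool_rot: [-0.001, 0.997, -0.074, 0.0]
wrist_force: [-0.3, -2.8, -2.3]
opening: 0.0131
```

```bash
python3 look.py l6
```

```text
8.05 fwd,up mm 30.45572106980728 113.32174002838246 tilt 0.35871672474651833 F [-0.30405601 -2.80961665 -2.25104077] 0.013119390835985251
[[0.989, -0.148, 0.001], [-0.148, -0.989, 0.002], [0.001, -0.002, -1.0]]
```

View pics/l6.png

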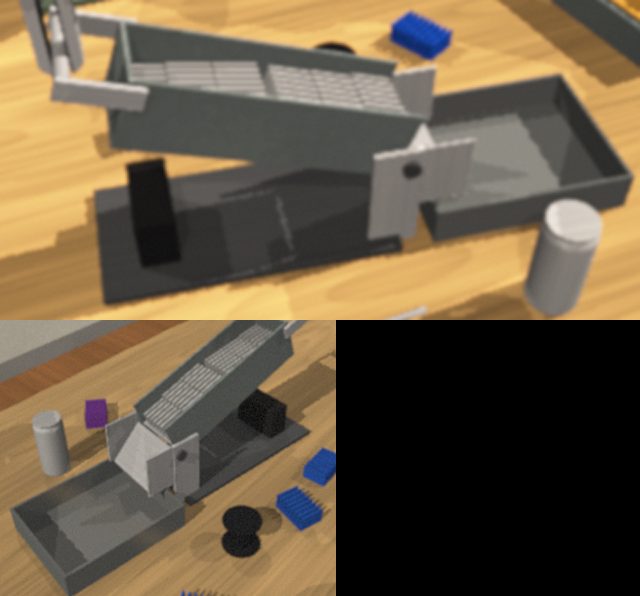

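Emit:
drive_tool(plan=[[[0, -0.1, -0.2, 0], [0, -0.2, -0.4, 0], [0, -0.3, -0.6, 0], [0, -0.3, -0.6, 0], [0, -0.3, -0.6, 0], [0, -0.3, -0.6, 0], [0, -0.3, -0.6, 0]]])

```text
time: 8.73
tcp_pos: [0.5256, -0.0828, 0.2526]
tool_rot: [-0.001, 0.997, -0.074, 0.0]
wrist_force: [-0.3, -3.6, -3.5]
opening: 0.0131
```

```bash
python3 look.py l7
```

```text
8.7333 fwd,up mm 33.35438052012292 119.34322793788368 tilt 0.37900354876699893 F [-0.27920576 -3.62529134 -3.48475837] 0.013058686062879377
[[0.989, -0.148, 0.001], [-0.148, -0.989, 0.002], [0.001, -0.002, -1.0]]
```

View pics/l7.png

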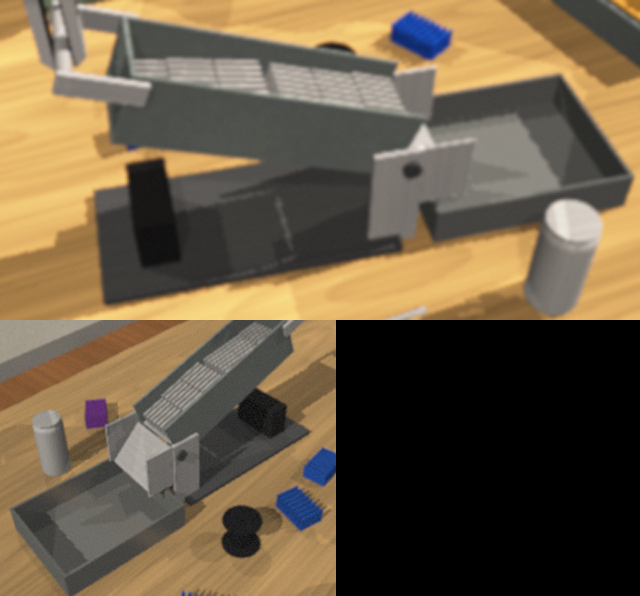

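No slide at 0.379.

Emit:
drive_tool(plan=[[[0, -0.1, -0.2, 0], [0, -0.2, -0.4, 0], [0, -0.31, -0.6, 0], [0, -0.31, -0.6, 0], [0, -0.31, -0.6, 0], [0, -0.31, -0.6, 0], [0, -0.31, -0.6, 0]]])

```text
time: 9.42
tcp_pos: [0.526, -0.0799, 0.2586]
tool_rot: [-0.001, 0.997, -0.074, 0.0]
wrist_force: [-0.3, -3.7, -2.0]
opening: 0.0135
```

```bash
python3 look.py l8
```

```text
9.4167 fwd,up mm 36.31323656890758 125.33188127294906 tilt 0.39927062091182464 F [-0.29790109 -3.69353973 -2.0418531 ] 0.013549329460902013
[[0.989, -0.148, 0.001], [-0.148, -0.989, 0.001], [0.001, -0.001, -1.0]]
```

View pics/l8.png

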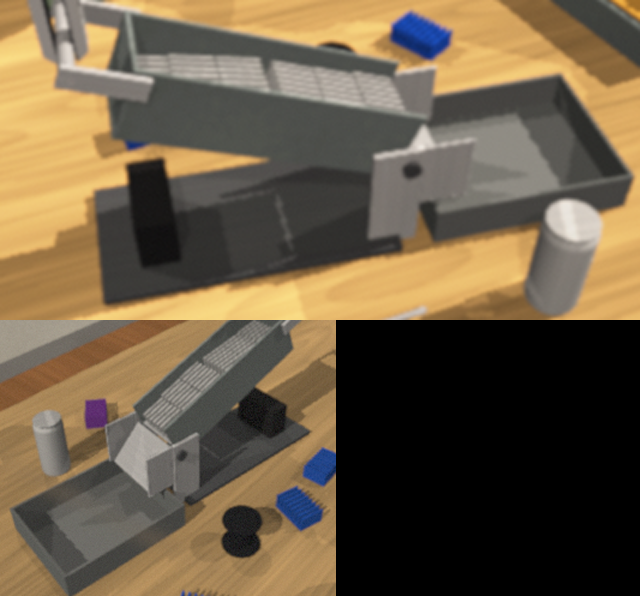

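Still none at 0.40.

Emit:
drive_tool(plan=[[[0, -0.1, -0.2, 0], [0, -0.21, -0.4, 0], [0, -0.32, -0.58, 0], [0, -0.32, -0.58, 0], [0, -0.32, -0.58, 0], [0, -0.32, -0.58, 0], [0, -0.32, -0.58, 0], [0, -0.32, -0.58, 0]]])

```text
time: 10.18
tcp_pos: [0.5265, -0.0769, 0.2644]
tool_rot: [-0.001, 0.997, -0.074, 0.0]
wrist_force: [-1.8, -5.2, -1.8]
opening: 0.0135
```

```bash
python3 look.py l9
```

```text
10.1833 fwd,up mm 39.35785864029418 131.11064884876865 tilt 0.419083476616677 F [-1.82299554 -5.21913382 -1.78597276] 0.013466147496760313
[[0.989, -0.148, 0.001], [-0.148, -0.989, 0.001], [0.0, -0.001, -1.0]]
```

View pics/l9.png

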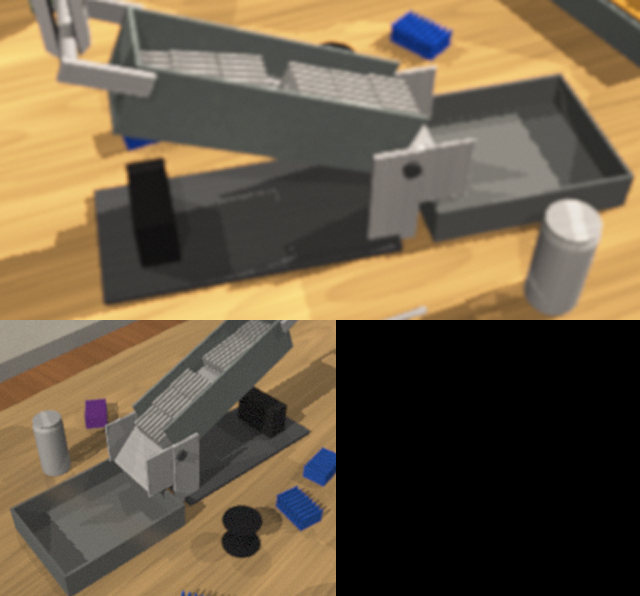

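The front three have begun to slide (the gap at (283,85) has opened, and the front edge has moved to x≈420). Hold at 0.42.

Emit:
drive_tool(plan=[[[0, 0, 0, 0], [0, 0, 0, 0], [0, 0, 0, 0], [0, 0, 0, 0], [0, 0, 0, 0], [0, 0, 0, 0], [0, 0, 0, 0], [0, 0, 0, 0], [0, 0, 0, 0], [0, 0, 0, 0], [0, 0, 0, 0], [0, 0, 0, 0]]])

```text
time: 11.28
tcp_pos: [0.5264, -0.0769, 0.2644]
tool_rot: [-0.001, 0.997, -0.074, 0.0]
wrist_force: [-2.0, -4.0, -1.9]
opening: 0.0132
```

```bash
python3 look.py l10
```

```text
11.2833 fwd,up mm 39.38915607251241 131.105160794676 tilt 0.4191153463480609 F [-2.01740799 -4.04015938 -1.92505572] 0.013233691063315338
[[0.989, -0.148, 0.001], [-0.148, -0.989, 0.001], [0.0, -0.001, -1.0]]
```

View pics/l10.png

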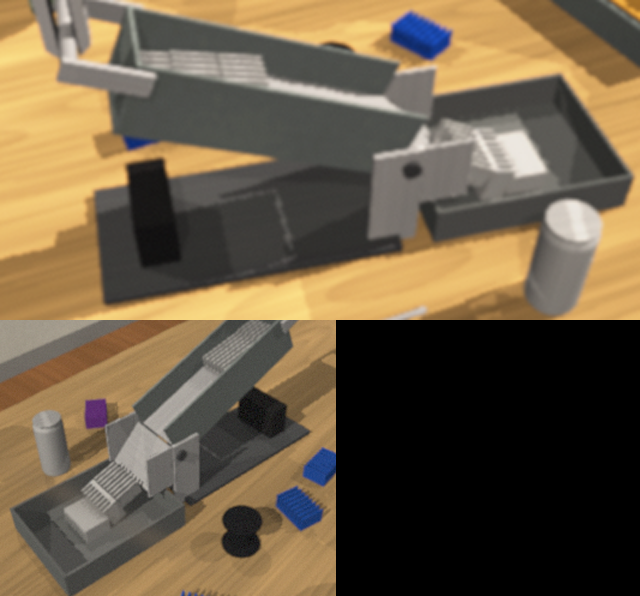

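Emit:
drive_tool(plan=[[[0, 0, 0, 0], [0, 0, 0, 0], [0, 0, 0, 0], [0, 0, 0, 0], [0, 0, 0, 0], [0, 0, 0, 0], [0, 0, 0, 0], [0, 0, 0, 0]]])

```text
time: 12.05
tcp_pos: [0.5265, -0.0769, 0.2644]
tool_rot: [-0.001, 0.997, -0.074, 0.0]
wrist_force: [-2.1, -4.6, -0.9]
opening: 0.0136
```

```bash
cat > tray.py <<'E'
from h import *
import sys
a=bot.get_image("scene")[150:260,310:470];b=bot.get_image("side")[200:370,130:330]
a=cv2.resize(a,(436,300),interpolation=cv2.INTER_CUBIC);b=cv2.resize(b,(353,300),interpolation=cv2.INTER_CUBIC)
cv2.imwrite(f"pics/{sys.argv[1]}.png",np.hstack([a,b]))
E
python3 tray.py t1
```

```text
(no output)
```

View pics/t1.png

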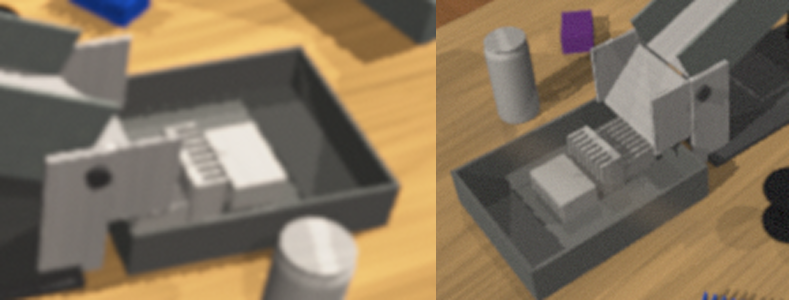

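Emit:
drive_tool(plan=[[[0, 0.15, 0.32, 0], [0, 0.38, 0.76, 0], [0, 0.59, 1.19, 0], [0, 0.87, 1.78, 0], [0, 1.15, 2.38, 0], [0, 1.41, 2.98, 0], [0, 1.66, 3.58, 0], [0, 1.9, 4.19, 0], [0, 2.13, 4.81, 0], [0, 2.34, 5.42, 0], [0, 2.54, 6.05, 0], [0, 2.73, 6.67, 0], [0, 2.91, 7.3, 0], [0, 3.07, 7.94, 0], [0, 3.22, 8.58, 0], [0, 3.36, 9.22, 0], [0, 3.49, 9.8, 0], [0, 3.54, 10.15, 0], [0, 3.6, 10.45, 0], [0, 3.6, 10.6, 0]]])

```text
time: 13.82
tcp_pos: [0.5215, -0.1128, 0.1579]
tool_rot: [-0.001, 0.997, -0.075, 0.001]
wrist_force: [-1.5, -6.0, -1.1]
opening: 0.0135
```

```bash
python3 look.py l11
```

```text
13.8167 fwd,up mm 3.110456317312467 24.608919559726992 tilt 0.075545579768402 F [-1.50613942 -6.01922178 -1.14039754] 0.0134707314673917
[[0.989, -0.149, 0.001], [-0.149, -0.989, 0.001], [0.001, -0.001, -1.0]]
```

View pics/l11.png

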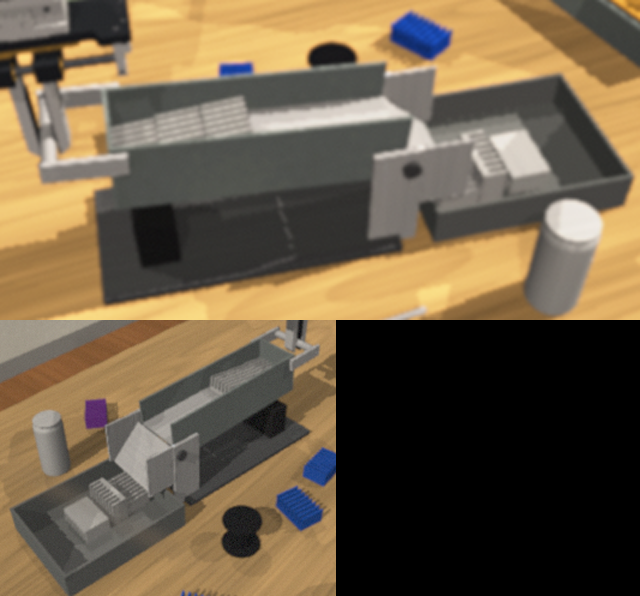

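Emit:
drive_tool(plan=[[[0, 0.04, 0.25, 0], [0, 0.08, 0.5, 0], [0, 0.12, 0.75, 0], [0, 0.16, 1.0, 0], [0, 0.19, 1.25, 0], [0, 0.22, 1.45, 0], [0, 0.24, 1.65, 0], [0, 0.26, 1.8, 0], [0, 0.28, 1.95, 0], [0, 0.29, 2.05, 0], [0, 0.3, 2.15, 0], [0, 0.3, 2.22, 0], [0, 0.31, 2.29, 0], [0, 0.31, 2.35, 0], [0, 0.31, 2.4, 0], [0, 0.31, 2.44, 0], [0, 0.31, 2.46, 0], [0, 0.31, 2.46, 0]]])

```text
time: 15.42
tcp_pos: [0.5211, -0.1159, 0.1335]
tool_rot: [-0.0, 0.997, -0.075, 0.001]
wrist_force: [-2.0, -3.7, -1.7]
opening: 0.0134
```

Emit:
drive_tool(plan=[[[0, 0, 0.05, 0], [0, 0, 0.1, 0], [0, 0, 0.1, 0], [0, 0, 0.1, 0]]])

```text
time: 15.75
tcp_pos: [0.5211, -0.1159, 0.1334]
tool_rot: [-0.0, 0.997, -0.075, 0.001]
wrist_force: [-3.5, -3.4, 4.4]
opening: 0.013
```

Emit:
drive_tool(plan=[[[0, 0, 0, 0], [0, 0, 0, 0], [0, 0, 0, 0], [0, 0, 0, 0], [0, 0, 0, 0]]], fingers=0.55)

```text
time: 16.17
tcp_pos: [0.5214, -0.1154, 0.1333]
tool_rot: [-0.001, 0.997, -0.074, 0.001]
wrist_force: [0.7, -0.6, 0.6]
opening: 0.0411
```

Run:
```python
from h import *
cv2.imwrite("pics/w3.png",bot.get_image("wrist"))
```

```text
(no output)
```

View pics/w3.png

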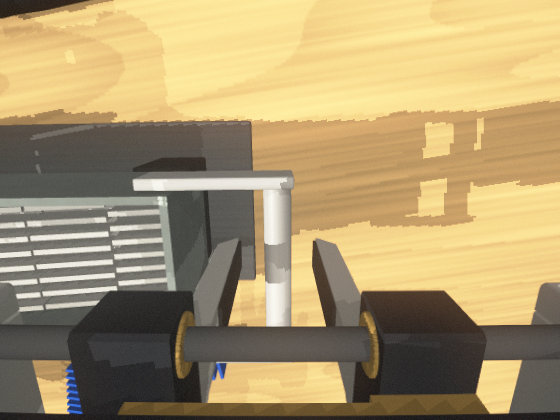

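The bar (columns 264–292) lies free between the fingers (238–315). Withdraw upward.

Emit:
drive_tool(plan=[[[0, 0, -0.5, 0], [0, 0, -1.5, 0], [0, 0, -3, 0], [0, 0, -4.5, 0], [0, 0, -6, 0], [0, 0, -8, 0], [0, 0, -10, 0], [0, 0, -12, 0], [0, 0, -13, 0], [0, 0, -13, 0], [0, 0, -13, 0]]])

```text
time: 17.13
tcp_pos: [0.5213, -0.1158, 0.2639]
tool_rot: [-0.0, 0.997, -0.074, 0.002]
wrist_force: [0.0, -0.5, -0.1]
opening: 0.0421
```

```bash
python3 look.py l12; python3 tray.py t2
```

```text
17.1333 fwd,up mm 0.17306048300626986 130.60406613801376 tilt 0.365260176735392 F [ 0.03161953 -0.54953668 -0.10845633] 0.0421269962587738
[[0.989, -0.148, 0.003], [-0.148, -0.989, 0.001], [0.003, -0.001, -1.0]]
```

View pics/l12.png

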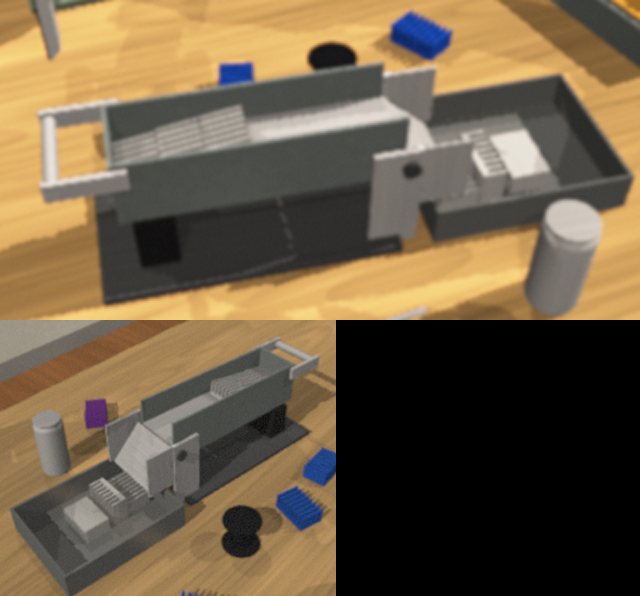

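View pics/t2.png

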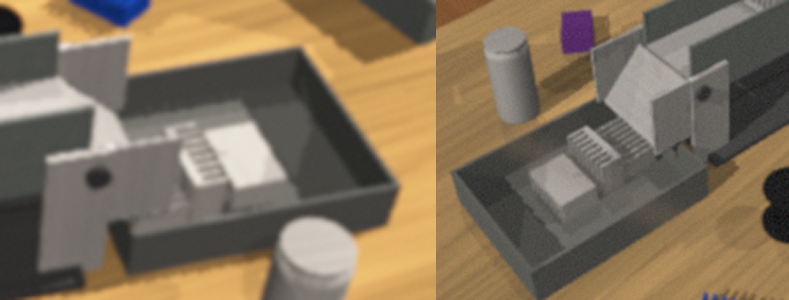

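Run:
```python
from h import *
print("sink3?",plane("side",(237,279),.03), "tray corners",[plane("side",p,.045).round(3) for p in ((140,297),(186,361),(284,300))])
b=bot.get_image("side")[240:350,150:300]; cv2.imwrite("pics/t3.png",cv2.resize(b,(750,550),interpolation=cv2.INTER_CUBIC))
```

```text
sink3? [0.5748522  0.27169302 0.03      ] tray corners [array([0.66 , 0.435, 0.045]), array([0.483, 0.464, 0.045]), array([0.458, 0.262, 0.045])]
```

View pics/t3.png

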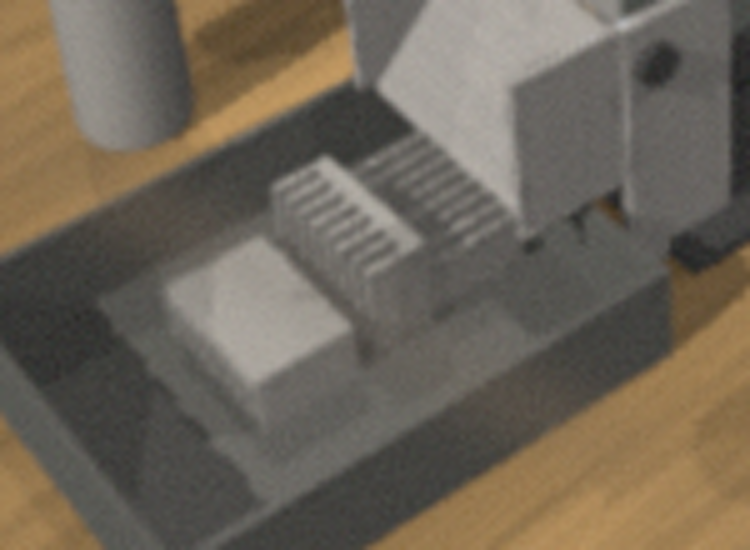

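```bash
python3 -c "
from plant import bot
print(bot.hand_in(), bot.get_state()['time'])"
```

```text
the job is handed in; nothing more can be done
the job is handed in; nothing more can be done
```

The job is done and handed in at about 17.4 s of the 48 s allowed. The front three heatsinks are in the grey tray and the rear three are still in the bin.

- **Tilting:** I gripped the handle bar from above and raised the bin in steps of 0.02 rad. The front three began to slide at about 0.42 rad, with no movement seen at 0.40. I held it there for about 2 s while they slid out.
- **Lowering:** I brought the bin down along the same arc until the rest took its weight. The vertical wrist force went from -1.7 N to +4.4 N with no further drop in height. I then opened the fingers and withdrew 13 cm straight up.
- **Last checks:**
  - One heatsink in the tray is upside down, one is on edge, and one is upright at the foot of the apron.
  - The handle is back where it started in the picture, to about a pixel.
  - The can and spool show no movement. The screwdriver was mostly outside my last crops, but the arm never went near it.
  - The gripper never touched a heatsink, and the wrist forces I read stayed under about 7 N.

No check failed. The only disagreement was in the first two-camera fix of the handle, where the rays missed each other by 1–3 mm. I refined it with the wrist camera before gripping.

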